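# Isolate the xenon lamp and check its housing temperature

## Robot

A 6-joint arm with a two-finger parallel gripper is mounted at the origin on the work surface. World frame = base frame: x ahead of the robot, y to its left, z up, the work surface at z = 0. Lengths are in m, angles in rad, forces in N, time in s.
With the tool pointing down it reaches from about 0.35 to 0.775 m from the base axis. Payload 5.5 kg.
Tool frame: the origin (TCP) lies on the centre line of the jaws, within the pads' length; the fingertips stand 11 mm ahead of it and the grasp point (between the pads) lies 8 mm behind it; z points along the fingers, y is the line along which they close (so a half turn about z gives the same grasp; the last joint's range is limited). The gripper opens to 85 mm and grips with 20 to 120 N. Pads are 22 mm wide; open, the fingers measure 114 mm over their backs; the gripper's body (76 mm by 85 mm) begins 54 mm behind the grasp point. The pads swing forward as they close: fully open they stand 13 mm farther back than shut.
Start: joints at [-1.248, 0.313, 0.046, 1.304, 0, 1.431], TCP at [0.257, -0.515, 0.242] pointing down, gripper open.
Joint ranges: [-2.76, 2.76], [-0.86, 1.69], [-1.03, 1.26], [-2.2, 2.34], [-1.47, 1.5], [-3.14, 3.14]. Speed limits (rad/s): [2.57, 2.57, 3.14, 3.14, 3.14, 3.14].

## Interface

Orientations are given as a unit quaternion [w, x, y, z].
In Python, from workcell import env, viewer, order, models gives the robot as it stands.
- The arm moves only by the tool drive_tool, never from a script. Its argument "series" is a list that holds one entry, the list of rows, each a list of 6 numbers: the shift along the tool's x, y, z each as a share of 120 mm, from -1 to 1, then the turn, a rotation vector about the tool's x, y, z each as a share of 180 degrees, from -1 to 1. A call has 1 to 20 rows; each row shifts and turns the commanded pose from where the row before left it, along the tool's axes as they then stand; what a row does not reach is not made up. A row lasts 1/8 s, in which the tool goes at most 62.5 mm and 10.7 degrees, less where a joint would pass 70% of its speed; a pose out of reach is approached as far as the arm can. A call with a number of a shift or a turn outside -1 to 1 is refused whole. A call with a gripper value outside its range is refused whole. "jaw" is the opening, from -1 (shut) to 1 (fully open), set as the call begins (left out, the last holds). The fingers move at their own pace and stop on an object; "grip_force" is the grip in N (left out, the last holds). Time passes only in rows, so rows that do not move let the fingers close. It gives the time, the measured TCP pose, the force, the opening and the grip force at its end, in the units of the state.
- env.get_state(): the state, without advancing time (a new reading comes with each control period).
- viewer.read_camera(name): name is "scene" or "top"; returns the picture (400x640x3 uint8, red, green, blue); there is no depth.
- viewer.camera_info(name): a dict with "intrinsics" (3x3 intrinsics, pixels), "R" (3x3) and "t" (3): a world point X has camera coordinates R X + t. Camera axes: x right, y down, z forward; pixel columns grow to the right and rows downward; lengths in m; the calibration is good to about 2 mm. A picture is of the moment at which its call begins. camera_info takes no time and is no camera call.
- order.hand_in(): hands the job in; it is judged then, once.
Trained networks look in the newest picture that a camera, given by its name, has taken for a name from the list of things; names that differ only in an ending like _2 or _b are one class to them, and where a whole thing is asked for, a point or a joint stands for the part that bears it (a point fixed in the world has none). Each returns a list of dicts, best first, with "score" (0 to 1); they miss things now and then, are a little off and sometimes report something else, mostly with a low value. They report only what shows in the picture. A call takes as long as a camera call.
- models.silhouettes(label, camera): "region" (400x640 bool, what is visible of it) and "location" ([column, row] in pixels, amid what is visible of it).
The state is a dict: "clock": time; "joint_pos": joint angles; "qvel": joint speeds; "tau": joint torques, N m; "tcp_pos": TCP position; "orientation": TCP orientation; "wrist_force": force on the tool from outside, world axes, zero at the start; "ft_torque": the same for the moment, N m; "finger_gap": finger opening in m; "grip_force": force on a finger pad.
Only numpy, scipy, OpenCV 4.12 (cv2) and the standard library are available. Lean on these libraries where they do the work, as an engineer would, in place of code of your own. Each camera call takes 0.05 s, during which the arm holds its last target. There are 200 camera calls.

## Task

Switch the xenon lamp off by turning the red isolator handle all the way from on (black mark) to off (green mark). Then take the orange infrared thermometer from its rest and aim it at the middle of the black patch on the lamp's sloping hood, square on and with the lens about 100 mm away, holding it steady there for at least two seconds. Finally lay it upright back in its rest as before and let go; do not touch the lamp housing, and leave the beaker, bottle and jar where they are.

Things in the scene. Friction and masses are not known exactly. Their poses are not given: they have to be found in the camera images.
- isolator: grey isolator enclosure fixed to the bench, 140 x 120 x 75 mm high, yellow plate on top with a green mark (off, along its +x from the axis) and a black mark (on, 60 degrees clockwise of it seen from above). Origin: centre of the underside; z up; the handle's axis is vertical through the origin.
- isolator_handle (a joint): angle of the red isolator handle in rad: 0 = off (white pointer to the green mark, at a stop), 1.047 = on (pointer to the black mark, at a stop). It grows clockwise seen from above, so switching off turns it counter-clockwise. It starts on, or up to 0.2 rad short of the stop. Friction about 0.12 N m holds it where it is left.
- handle_grip (a point): point on the handle's axis at the height to grip, 105 mm above the bench. The handle is a red upright bar 70 mm long (along this frame's x, which points to the end with the white pointer), 16 mm thick (y) and 32 mm high, its top 13 mm above this point; under it a round hub 52 mm across whose top is 18 mm below this point. z up.
- thermometer: loose infrared thermometer, 0.2 kg: orange handle block 135 x 32 x 34 mm high lying along x (from x = -70 to +65 mm), with a black barrel (32 mm diameter) bent 45 degrees down from its front (+x) end. Origin: on the underside of the handle block, 2.5 mm ahead of its middle; z up, out of the top with the display.
- thermometer_grip (a point): good place to grip the thermometer, pinching its 32 mm width (y): on the handle block, 5 mm ahead of the thermometer's origin and 18 mm above the underside. Axes as the thermometer.
- lens: front of the thermometer's lens, fixed to the thermometer at (109.5, 0, -32.5) mm in its frame. x points out along the line of sight, 45 degrees below the handle's x.
- aim_point (a point): imaginary point on the line of sight 100 mm in front of the lens (moves with the thermometer; axes as lens). It should lie on the patch.
- rest: stand for the thermometer, fixed to the bench: black base 140 x 90 mm, grey post, on top a rail 28 mm wide between two pairs of flared cheeks at x = -45 and +37 mm, 50 mm apart at the bottom, reaching 16 mm above the rail. Between the pairs (x = -39 to +31 mm) the sides are free for fingers. Origin: centre of the underside; z up; the barrel hangs beyond the +x end.
- rest_seat (a point): point on the rest's rail, 80 mm above the bench, where the thermometer's origin lies when it is put away, x axes parallel.
- lamp: white xenon lamp housing fixed to the bench, 200 mm wide (y), x = -120 to +160 mm, 180 mm high, its front a hood sloping at 45 degrees. Origin: on the bench below the upper edge of the slope; front looks to its -x. Not to be touched.
- patch: round black measuring patch, 50 mm diameter with an orange rim, in the middle of the lamp's sloping hood, 120 mm above the bench, at (-60, 0, 120) mm in the lamp's frame. Origin: its centre; z points straight out of the hood (45 degrees upwards).
- beaker: glass beaker, 70 mm diameter, 85 mm high; leave it. Origin: centre of the underside.
- amber_bottle: amber bottle, 68 mm diameter, 120 mm high; leave it. Origin: centre of the underside.
- jar: glass jar with a blue cap, 60 mm diameter, 75 mm high; leave it. Origin: centre of the underside.

How it is judged:
By the outcome, as a careful person would: the job done as asked, in the order asked, and still so for the second after the job is handed in, with the robot touching nothing.
It also fails if it takes over 64 s, if anything falls off the work surface, if the arm or the gripper's body presses on something with over 40 N, if the wrist force passes 120 N, or if a joint passes its speed limit or range.

## Working session

There is one attempt and no reset: what is moved stays moved. The work goes in short steps, Python scripts to look and compute and a tool call to move; the robot and the scene stay as the last step left them, time stands still between calls to the robot, and variables do not carry over. Pictures are saved under pics/ and viewed, at most 10 in all, crops included, and the job is handed in when it is done.

Besides the shell and the picture viewer there is one more tool, called after "Emit:" as name(argument=value, ...), one argument or row to a line, values as JSON. drive_tool: Moves the arm, as the interface text tells. Its arguments: {"type":"object","properties":{"series":{"type":"array"},"jaw":{"type":"number"},"grip_force":{"type":"number"}},"required":["series"]}

```bash
mkdir -p pics; ls
python3 - <<'E'
from workcell import env,viewer,models
import cv2,numpy as np
for c in("scene","top"):
    im=viewer.read_camera(c); cv2.imwrite(f"pics/{c}0.png",im[:,:,::-1])
    i=viewer.camera_info(c); print(c,np.round(i["intrinsics"],1).tolist(),np.round(i["R"],3).tolist(),np.round(i["t"],3).tolist())
    for n in["isolator","isolator_handle","thermometer","rest","lamp","patch","beaker","amber_bottle","jar","lens"]:
        try: print(n,[(round(d["score"],2),np.round(d["location"]).tolist(),int(d["region"].sum())) for d in models.silhouettes(n,c)][:3])
        except Exception as e: print(n,e)
s=env.get_state();print(s)
E
```

```text
pics
scene [[395.5, 0.0, 315.5], [0.0, 395.5, 203.5], [0.0, 0.0, 1.0]] [[-0.631, 0.775, 0.016], [0.561, 0.471, -0.681], [-0.536, -0.421, -0.732]] [0.386, -0.28, 1.37]
isolator [(0.63, [325.0, 187.0], 2622)]
isolator_handle [(0.7, [328.0, 173.0], 393), (0.29, [245.0, 154.0], 315)]
thermometer [(0.69, [250.0, 138.0], 770)]
rest [(0.81, [258.0, 153.0], 732), (0.28, [328.0, 173.0], 408)]
lamp [(0.82, [458.0, 287.0], 18278)]
patch [(0.94, [409.0, 254.0], 382), (0.7, [202.0, 179.0], 658)]
beaker [(0.78, [243.0, 218.0], 978), (0.17, [202.0, 177.0], 640)]
amber_bottle [(0.83, [281.0, 249.0], 1114), (0.55, [243.0, 155.0], 297)]
jar [(0.83, [202.0, 179.0], 625), (0.46, [261.0, 154.0], 798), (0.26, [244.0, 216.0], 914)]
lens [(0.68, [243.0, 159.0], 275)]
top [[488.0, 0.0, 317.9], [0.0, 488.0, 194.5], [0.0, 0.0, 1.0]] [[0.01, -1.0, 0.026], [-0.993, -0.013, -0.114], [0.114, -0.025, -0.993]] [-0.022, 0.628, 1.187]
isolator [(0.75, [333.0, 244.0], 2967)]
isolator_handle [(0.86, [330.0, 245.0], 429)]
thermometer [(0.7, [443.0, 232.0], 1258), (0.59, [430.0, 247.0], 1022)]
rest [(0.75, [430.0, 246.0],
[... 259 characters left out ...]
'clock': 1.1, 'joint_pos': array([-1.24762725e+00,  3.13189253e-01,  4.60570442e-02,  1.30360619e+00,
       -6.61013932e-06,  1.43120965e+00]), 'qvel': array([-0.00109259, -0.00030859,  0.00046714,  0.0004919 ,  0.0003658 ,
       -0.00159503]), 'tau': array([-7.60412368e-04, -4.80480945e+01,  2.98816073e+01,  3.83672477e-04,
       -2.20127399e-04,  1.00297225e-05]), 'tcp_pos': array([ 0.25669071, -0.51454193,  0.2423117 ]), 'orientation': array([ 2.91435209e-05,  9.73351345e-01,  2.29318899e-01, -6.36385067e-07]), 'wrist_force': array([-0.0592229 ,  0.45803233,  0.21893827]), 'ft_torque': array([-0.04322659, -0.00043422, -0.02604169]), 'grip_force': 0.0, 'finger_gap': 0.08555812268857564}
```

Run:
```python
import cv2,numpy as np
a=cv2.imread("pics/top0.png");b=cv2.imread("pics/scene0.png")
# top crop x 120..520,y 100..300 ; scene crop
cv2.imwrite("pics/c_top.png",cv2.resize(a[110:310,130:530],None,fx=2,fy=2,interpolation=3)[:, :800])
cv2.imwrite("pics/c_scene.png",cv2.resize(b[100:370,160:520],None,fx=2.2,fy=2.2,interpolation=3))
```

```text
(no output)
```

View pics/c_top.png

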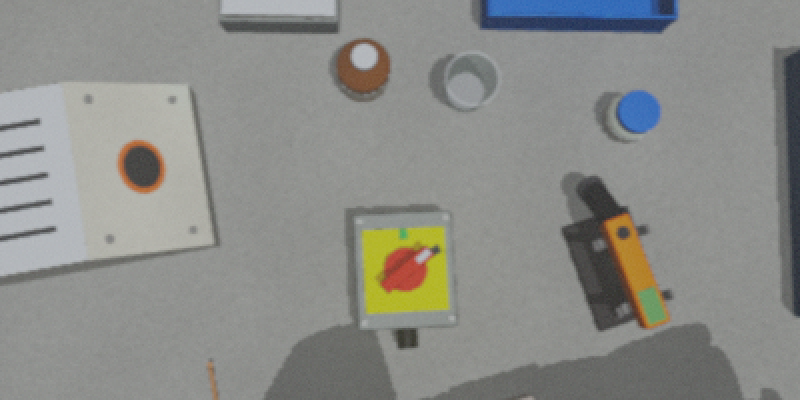

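View pics/c_scene.png

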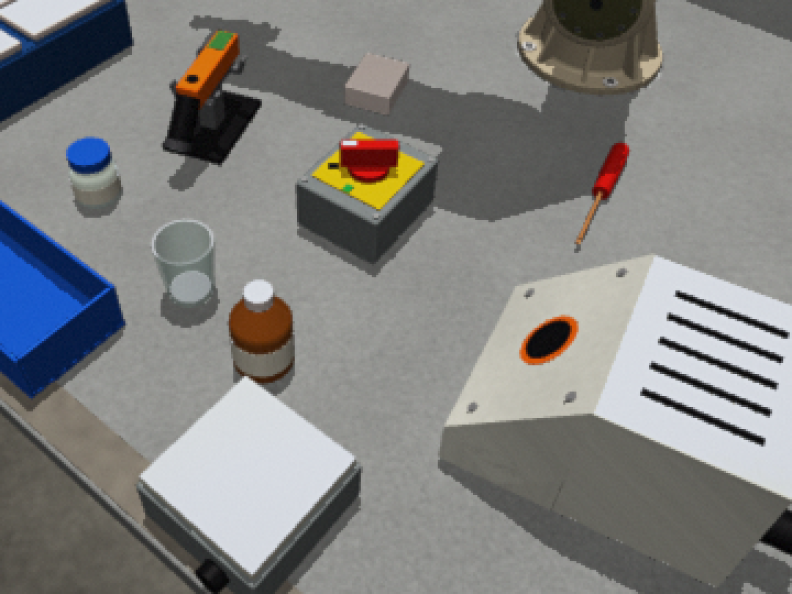

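The top view shows the isolator at about (332,244), with its handle pointing up and to the right near the black mark. The thermometer lies in its rest at about (450,245) with the barrel up and to the left. The lamp is on the left with its hood facing right, and the patch is at (200,193). Next I fit the known shapes in both views.

```bash
cat > fit.py <<'E'
import numpy as np,cv2
from scipy.optimize import minimize,least_squares
from workcell import viewer
CAM={c:viewer.camera_info(c) for c in("scene","top")}
def proj(c,P):
    i=CAM[c];q=(np.asarray(P)@np.asarray(i["R"]).T+i["t"])@np.asarray(i["intrinsics"]).T
    return q[:,:2]/q[:,2:]
def box(x0,x1,y0,y1,z0,z1): return np.array([[x,y,z] for x in(x0,x1) for y in(y0,y1) for z in(z0,z1)])
def cyl(r,z0,z1): return np.array([[r*np.cos(a),r*np.sin(a),z] for a in np.linspace(0,6.28,40) for z in(z0,z1)])
def place(P,p): 
    c,s=np.cos(p[3]),np.sin(p[3]); return P@np.array([[c,s,0],[-s,c,0],[0,0,1]])+p[:3]
def render(c,parts,p):
    m=np.zeros((400,640),np.uint8)
    for P in parts:
        h=cv2.convexHull(proj(c,place(P,p)).astype(np.float32))
        cv2.fillPoly(m,[np.round(h*256).astype(np.int32)],255,cv2.LINE_AA,8)
    return cv2.GaussianBlur(m.astype(np.float32)/255,(0,0),1)
def fit(masks,parts,p0):
    B={c:cv2.GaussianBlur(m.astype(np.float32),(0,0),1) for c,m in masks.items()}
    f=lambda p:sum(((render(c,parts,p)-B[c])**2).sum()/B[c].sum() for c in B)
    p=np.array(p0,float);best=None
    for k in range(4):
        st=np.array([.012,.012,.008,.15])*(.5**k)
        S=np.vstack([p]+[p+np.eye(4)[j]*st for j in range(4)])
        p=minimize(f,p,method="Nelder-Mead",options=dict(initial_simplex=S,xatol=1e-5,fatol=1e-5,maxiter=300)).x
    return p,f(p)
def tri(px):
    r=lambda X:np.concatenate([proj(c,X[None])[0]-px[c] for c in px])
    s=least_squares(r,[.5,0,.1]);return s.x,np.abs(s.fun).max()
def ground(c,uv,z):
    i=CAM[c];R=np.asarray(i["R"]);d=R.T@np.linalg.inv(i["intrinsics"])@[*uv,1];o=-R.T@i["t"];return o+d*(z-o[2])/d[2]
E
cat > m1.py <<'E'
from fit import *
from workcell import models
im={c:cv2.imread(f"pics/{c}0.png") for c in CAM}
def near(m,uv,r):
    k=np.zeros((400,640),np.uint8);cv2.circle(k,uv,r,1,-1);return (m&(k>0)).astype(np.uint8)
def hsv(c):return [x.astype(int) for x in cv2.split(cv2.cvtColor(im[c],cv2.COLOR_BGR2HSV))]
def close(m,n=5):return cv2.morphologyEx(m,cv2.MORPH_CLOSE,np.ones((n,n),np.uint8))
T={};Hn={};Pt={}
for c,tc,hc in(("scene",(252,132),(327,173)),("top",(448,245),(331,245))):
    h,s,v=hsv(c)
    org=(h>5)&(h<22)&(s>140)&(v>80)
    T[c]=org|((h>35)&(h<85)&(s>60)); T[c]=close(near(T[c],tc,45),7)
    red=((h<5)|(h>172))&(s>130)&(v>60)
    wh=(s<70)&(v>170)
    Hn[c]=close(near(red,hc,28)|near(wh,hc,18),5)
    pc=(409,254) if c=="scene" else (200,193)
    n=near(org,pc,30);cnt=np.argwhere(n)[:,::-1].astype(np.float32)
    e=cv2.fitEllipse(cv2.convexHull(cnt));Pt[c]=np.array(e[0])
    print(c,T[c].sum(),Hn[c].sum(),"patch",np.round(e[0],1),np.round(e[1],1))
a=ground("top",(448,245),.11);print("therm guess",a)
pt,ft=fit(T,[box(-.070,.065,-.016,.016,0,.034)],[a[0],a[1],.08,.3])
print("therm",pt.round(4),ft)
a=ground("top",(331,245),.1)
ph,fh=fit(Hn,[box(-.035,.035,-.008,.008,-.019,.013),cyl(.026,-.03,-.018)],[a[0],a[1],.105,-.8])
print("handle",ph.round(4),fh)
X,e=tri(Pt);print("patch",X.round(4),e)
L={c:(models.silhouettes("lamp",c)[0]["region"]) for c in CAM}
prism=np.array([[x,y,z] for y in(-.1,.1) for x,z in((-.12,0),(-.12,.06),(0,.18),(.16,.18),(.16,0))])
pl,fl=fit(L,[prism],[X[0],X[1]+.06,0,1.5])
print("lamp",pl.round(4),fl,"patch from lamp",place(np.array([[-.06,0,.12]]),pl).round(4))
I={c:models.silhouettes("isolator",c)[0]["region"] for c in CAM}
pi,fi=fit({c:close(((I[c]>0)|(Hn[c]>0)).astype(np.uint8),3) for c in CAM},[box(-.07,.07,-.06,.06,0,.075),place(box(-.035,.035,-.008,.008,.086,.118),[0,0,0,ph[3]])],[ph[0],ph[1],0,0.])
print("isolator",pi.round(4),fi)
np.save("fits.npy",np.array([pt,ph,pl,pi]))
for c in CAM:
    for parts,p,col in(([box(-.070,.065,-.016,.016,0,.034)],pt,(255,0,0)),([box(-.035,.035,-.008,.008,-.019,.013)],ph,(255,255,0)),([prism],pl,(0,255,0)),([box(-.07,.07,-.06,.06,0,.075)],pi,(255,0,255))):
        for P in parts: cv2.polylines(im[c],[np.round(cv2.convexHull(proj(c,place(P,p)).astype(np.float32))*16).astype(np.int32)],True,col,1,cv2.LINE_AA,4)
cv2.imwrite("pics/ov.png",np.hstack([cv2.resize(im["scene"][100:370,170:500],(396*1,324)),cv2.resize(im["top"][110:310,280:480],(324,324))]))
E
python3 m1.py
```

```text
scene 529 390 patch [409.  254.3] [15.7 29.8]
top 796 338 patch [200.3 192.9] [21.1 25.5]
therm guess [ 0.50437485 -0.31898594  0.11      ]
therm [ 0.5043 -0.3202  0.0806  0.3909] 0.39162362
handle [ 0.5036 -0.0489  0.1056 -0.7568] 0.36465517
patch [0.6185 0.2602 0.1183] 0.1090197877186938
lamp [ 0.6066  0.3194 -0.0022  1.7686] 0.027823227 patch from lamp [[0.6184 0.2606 0.1178]]
isolator [ 5.02e-01 -4.89e-02 -5.00e-04  9.06e-02] 0.082102865
```

View pics/ov.png

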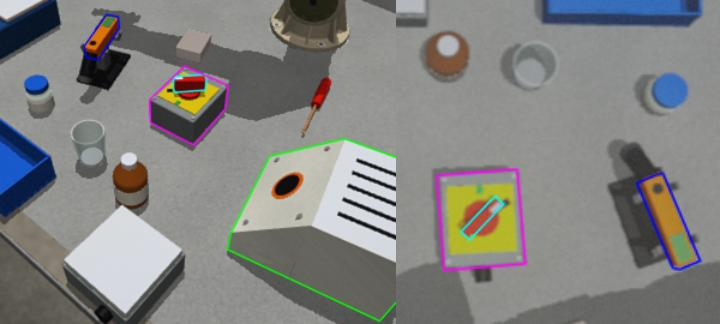

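The lamp, patch and isolator fits agree well. The handle and thermometer fits look a bit off, so I zoom in on their masks.

```bash
cat >> m1.py <<'E'
def cr(c,M,P,p,uv,w=35):
    z=8;a=cv2.imread(f"pics/{c}0.png")[uv[1]-w:uv[1]+w,uv[0]-w:uv[0]+w]
    a=cv2.resize(a,None,fx=z,fy=z,interpolation=0)
    m=cv2.resize(M[c][uv[1]-w:uv[1]+w,uv[0]-w:uv[0]+w],None,fx=z,fy=z,interpolation=0)
    cs,_=cv2.findContours(m,cv2.RETR_LIST,2);cv2.drawContours(a,cs,-1,(255,255,255),1)
    h=cv2.convexHull(proj(c,place(P,p)).astype(np.float32));h=(h-np.array(uv)+w+.5)*z
    cv2.polylines(a,[h.astype(np.int32)],True,(255,255,0),1);return cv2.resize(a,(395,300) if 0 else (300,300))
tb=box(-.070,.065,-.016,.016,0,.034);hb=box(-.035,.035,-.008,.008,-.019,.013)
cv2.imwrite("pics/z.png",np.vstack([np.hstack([cr("scene",T,tb,pt,(252,132)),cr("top",T,tb,pt,(448,245))]),np.hstack([cr("scene",Hn,hb,ph,(327,173),25),cr("top",Hn,hb,ph,(331,245),25)])]))
E
python3 m1.py>/dev/null
```

```text
(no output)
```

View pics/z.png

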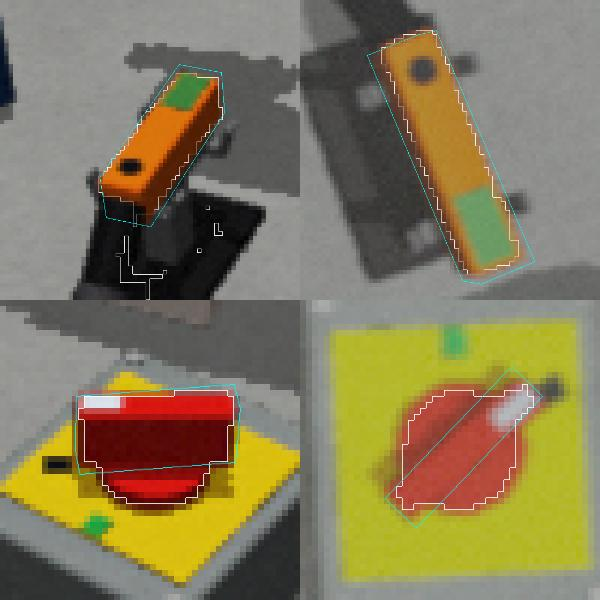

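The stray and eroded masks biased these two fits, so I loosen the thresholds and keep only the main blob.

```bash
python3 - <<'E'
s=open("m1.py").read()
s=s.replace('T[c]=org|((h>35)&(h<85)&(s>60)); T[c]=close(near(T[c],tc,45),7)','T[c]=((h>4)&(h<26)&(s>95)&(v>60))|((h>35)&(h<85)&(s>50)); T[c]=big(near(T[c],tc,45))')
s=s.replace("red=((h<5)|(h>172))&(s>130)&(v>60)","red=((h<11)|(h>170))&(s>90)&(v>35)")
s=s.replace("Hn[c]=close(near(red,hc,28)|near(wh,hc,18),5)","Hn[c]=close(near(red,hc,28)|near(wh,hc,14),3)")
s=s.replace("T={};Hn","""def big(m):
    m=cv2.morphologyEx(close(m,5),cv2.MORPH_OPEN,np.ones((3,3),np.uint8));cs,_=cv2.findContours(m,0,2)
    k=np.zeros_like(m);cv2.fillPoly(k,[cv2.convexHull(max(cs,key=cv2.contourArea))],1);return k
T={};Hn""")
open("m1.py","w").write(s)
E
python3 m1.py
```

```text
scene 551 422 patch [409.  254.3] [15.7 29.8]
top 993 371 patch [200.3 192.9] [21.1 25.5]
therm guess [ 0.50437485 -0.31898594  0.11      ]
therm [ 0.5053 -0.3191  0.0817  0.3824] 0.10374169
handle [ 0.5045 -0.0494  0.1055 -0.8537] 0.22283144
patch [0.6185 0.2602 0.1183] 0.1090197877186938
lamp [ 0.6066  0.3194 -0.0022  1.7686] 0.027823227 patch from lamp [[0.6184 0.2606 0.1178]]
isolator [ 0.5027 -0.049  -0.0021  0.0537] 0.08423582
```

View pics/z.png

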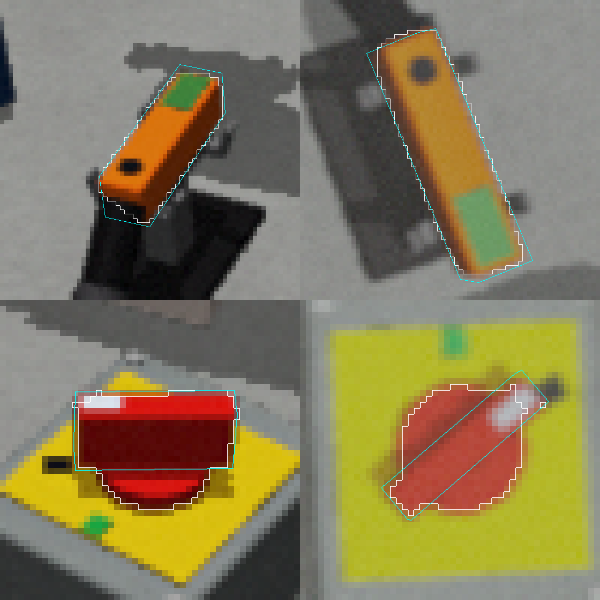

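Both fits are now good. The handle axis is at (0.504, −0.049) with yaw −0.85, and the thermometer origin is at (0.505, −0.319) with yaw 0.38. First I turn the tool to line up with the handle.

Emit:
drive_tool(
  series=[
    [[0, 0, 0, 0, 0, -0.0528], [0, 0, 0, 0, 0, -0.0528], [0, 0, 0, 0, 0, -0.0528], [0, 0, 0, 0, 0, -0.0528], [0, 0, 0, 0, 0, -0.0528], [0, 0, 0, 0, 0, -0.0528], [0, 0, 0, 0, 0, -0.0528], [0, 0, 0, 0, 0, -0.0528], [0, 0, 0, 0, 0, -0.0528], [0, 0, 0, 0, 0, -0.0528], [0, 0, 0, 0, 0, -0.0528], [0, 0, 0, 0, 0, 0], [0, 0, 0, 0, 0, 0]],
  ],
  jaw=1,
  grip_force=50,
)

```text
clock: 3.32
tcp_pos: [0.2567, -0.5145, 0.2423]
orientation: [0.0, 0.415, 0.91, -0.0]
wrist_force: [0.5, 1.0, 0.5]
finger_gap: 0.0856
grip_force: 0.0
```

```bash
cat > go.py <<'E'
import sys,numpy as np
from scipy.spatial.transform import Rotation as Ro
from workcell import env
s=env.get_state();q=s["orientation"];R=Ro.from_quat([*q[1:],q[0]]).as_matrix()
th=np.arctan2(R[1,0],R[0,0])
a=[float(v) for v in sys.argv[1:]]
print("tcp",s["tcp_pos"].round(4),"theta",round(th,4),"zaxis",R[:,2].round(4),"joints",s["joint_pos"].round(2),"F",s["wrist_force"].round(1),"T",s["ft_torque"].round(2),"gap",s["finger_gap"],"t",s["clock"])
if len(a)>=3: print("shift shares",(R.T@(np.array(a[:3])-s["tcp_pos"])/.12).round(4))
if len(a)>3: print("turn z share",round(-((a[3]-th+np.pi)%(2*np.pi)-np.pi)/np.pi,4))
E
python3 go.py 0.504 -0.049 0.2 2.288
```

```text
tcp [ 0.2567 -0.5145  0.2423] theta 2.2847 zaxis [ 0.e+00 -1.e-04 -1.e+00] joints [-1.25  0.31  0.05  1.3  -0.   -0.39] F [0.5 1.  0.5] T [0.03 0.04 0.02] gap 0.08556002201019558 t 3.325
shift shares [1.5828 4.0979 0.3524]
turn z share -0.001
```

Emit:
drive_tool(
  series=[
    [[0.1055, 0.2732, 0.0235, 0, 0, 0], [0.1055, 0.2732, 0.0235, 0, 0, 0], [0.1055, 0.2732, 0.0235, 0, 0, 0], [0.1055, 0.2732, 0.0235, 0, 0, 0], [0.1055, 0.2732, 0.0235, 0, 0, 0], [0.1055, 0.2732, 0.0235, 0, 0, 0], [0.1055, 0.2732, 0.0235, 0, 0, 0], [0.1055, 0.2732, 0.0235, 0, 0, 0], [0.1055, 0.2732, 0.0235, 0, 0, 0], [0.1055, 0.2732, 0.0235, 0, 0, 0], [0.1055, 0.2732, 0.0235, 0, 0, 0], [0.1055, 0.2732, 0.0235, 0, 0, 0], [0.1055, 0.2732, 0.0235, 0, 0, 0], [0.1055, 0.2732, 0.0235, 0, 0, 0], [0.1055, 0.2732, 0.0235, 0, 0, 0], [0, 0, 0, 0, 0, 0], [0, 0, 0, 0, 0, 0], [0, 0, 0, 0, 0, 0]],
  ],
)

```text
clock: 5.58
tcp_pos: [0.5025, -0.0491, 0.2001]
orientation: [0.0, 0.415, 0.91, -0.0]
wrist_force: [0.6, -0.1, -0.6]
finger_gap: 0.0857
grip_force: 0.0
```

```bash
python3 go.py 0.504 -0.049 0.103 2.288
```

```text
tcp [ 0.5025 -0.0491  0.2001] theta 2.2857 zaxis [ 0.e+00 -3.e-04 -1.e+00] joints [-0.26  0.2  -0.21  1.16 -0.    0.6 ] F [ 0.6 -0.1 -0.6] T [0.01 0.01 0.02] gap 0.08568720467171627 t 5.575
shift shares [-0.0073  0.0104  0.8092]
turn z share -0.0007
```

Emit:
drive_tool(
  series=[
    [[0, 0.01, 0.2, 0, 0, 0], [-0.007, 0, 0.2, 0, 0, 0], [0, 0, 0.2, 0, 0, 0], [0, 0, 0.1, 0, 0, 0], [0, 0, 0.07, 0, 0, 0], [0, 0, 0.039, 0, 0, 0], [0, 0, 0, 0, 0, 0], [0, 0, 0, 0, 0, 0]],
  ],
)

```text
clock: 6.58
tcp_pos: [0.5047, -0.0483, 0.1035]
orientation: [0.001, 0.414, 0.91, 0.0]
wrist_force: [-0.3, -0.4, 0.3]
finger_gap: 0.0854
grip_force: 0.0
```

Emit:
drive_tool(
  series=[
    [[0, 0, 0, 0, 0, 0], [0, 0, 0, 0, 0, 0], [0, 0, 0, 0, 0, 0], [0, 0, 0, 0, 0, 0], [0, 0, 0, 0, 0, 0], [0, 0, 0, 0, 0, 0], [0, 0, 0, 0, 0, 0], [0, 0, 0, 0, 0, 0]],
  ],
  jaw=-1,
  grip_force=40,
)

```text
clock: 7.58
tcp_pos: [0.5035, -0.0489, 0.1031]
orientation: [-0.0, 0.415, 0.91, -0.001]
wrist_force: [-4.2, -2.4, 4.5]
finger_gap: 0.0151
grip_force: 40.3
```

```bash
python3 go.py 0.504 -0.049 0.103 3.2
```

```text
tcp [ 0.5035 -0.0489  0.1031] theta 2.2867 zaxis [-0.0013 -0.0016 -1.    ] joints [-0.25  0.27 -0.37  0.93 -0.    0.6 ] F [-4.2 -2.4  4.5] T [-0.55  0.68 -0.12] gap 0.015065081801712604 t 7.575
shift shares [-0.0036  0.0029  0.0011]
turn z share -0.2907
```

Gripped with little side force. Now I turn it counter-clockwise.

Emit:
drive_tool(
  series=[
    [[0, 0, 0, 0, 0, -0.02], [0, 0, 0, 0, 0, -0.02], [0, 0, 0, 0, 0, -0.02], [0, 0, 0, 0, 0, -0.02], [0, 0, 0, 0, 0, -0.02], [0, 0, 0, 0, 0, -0.02], [0, 0, 0, 0, 0, -0.02], [0, 0, 0, 0, 0, -0.02], [0, 0, 0, 0, 0, -0.02], [0, 0, 0, 0, 0, -0.02], [0, 0, 0, 0, 0, -0.02], [0, 0, 0, 0, 0, -0.02], [0, 0, 0, 0, 0, -0.02], [0, 0, 0, 0, 0, -0.02], [0, 0, 0, 0, 0, 0]],
  ],
)

```text
clock: 9.45
tcp_pos: [0.5032, -0.0494, 0.1031]
orientation: [-0.001, -0.013, 1.0, -0.001]
wrist_force: [-5.3, -4.8, 3.7]
finger_gap: 0.0153
grip_force: 40.3
```

```bash
python3 go.py 0.504 -0.049 0.103 3.2
```

```text
tcp [ 0.5032 -0.0494  0.1031] theta -3.1165 zaxis [-0.002  -0.0028 -1.    ] joints [-0.25  0.27 -0.37  0.93 -0.   -0.28] F [-5.3 -4.8  3.7] T [-0.93  0.94  0.12] gap 0.015274942076698187 t 9.45
shift shares [-0.007   0.0033  0.0009]
turn z share -0.0106
```

Emit:
drive_tool(
  series=[
    [[0, 0, 0, 0, 0, -0.008], [0, 0, 0, 0, 0, -0.008], [0, 0, 0, 0, 0, 0]],
  ],
)

```text
clock: 9.82
tcp_pos: [0.5032, -0.0495, 0.1031]
orientation: [-0.001, -0.037, 0.999, -0.001]
wrist_force: [-4.2, -5.3, 5.7]
finger_gap: 0.015
grip_force: 40.6
```

```bash
python3 go.py 0.504 -0.049 0.103 3.2
```

```text
tcp [ 0.5032 -0.0495  0.1031] theta -3.0676 zaxis [-0.0019 -0.0027 -1.    ] joints [-0.26  0.27 -0.37  0.93 -0.   -0.33] F [-4.2 -5.3  5.7] T [-0.89  0.96 -0.35] gap 0.014966588575935651 t 9.825
shift shares [-0.007   0.0036  0.0011]
turn z share 0.0049
```

Emit:
drive_tool(
  series=[
    [[0, 0, 0, 0, 0, -0.006], [0, 0, 0, 0, 0, -0.006], [0, 0, 0, 0, 0, 0]],
  ],
)

```text
clock: 10.2
tcp_pos: [0.5032, -0.0495, 0.1032]
orientation: [-0.001, -0.055, 0.999, -0.001]
wrist_force: [-5.0, -5.2, 5.6]
finger_gap: 0.0152
grip_force: 51.9
```

```bash
python3 go.py 0.504 -0.049 0.103 3.2
```

```text
tcp [ 0.5032 -0.0495  0.1032] theta -3.0321 zaxis [-0.0019 -0.0025 -1.    ] joints [-0.26  0.27 -0.37  0.93 -0.   -0.36] F [-5.  -5.2  5.6] T [-0.77  0.97 -1.27] gap 0.01521451429290431 t 10.2
shift shares [-0.0071  0.0035  0.0014]
turn z share 0.0163
```

Torque rose from 0.1 to 1.3 N m, so the handle is at the stop. I release it and rise.

Emit:
drive_tool(
  series=[
    [[0, 0, 0, 0, 0, 0], [0, 0, 0, 0, 0, 0], [0, 0, 0, 0, 0, 0], [0, 0, 0, 0, 0, 0], [0, 0, 0, 0, 0, 0], [0, 0, -0.1, 0, 0, 0], [0, 0, -0.2, 0, 0, 0], [0, 0, -0.25, 0, 0, 0], [0, 0, -0.25, 0, 0, 0], [0, 0, 0, 0, 0, 0], [0, 0, 0, 0, 0, 0]],
  ],
  jaw=1,
)

```text
clock: 11.58
tcp_pos: [0.5041, -0.0482, 0.1988]
orientation: [0.0, -0.057, 0.998, -0.0]
wrist_force: [-1.1, -0.1, -0.7]
finger_gap: 0.0855
grip_force: 0.0
```

```bash
python3 - <<'E'
import numpy as np
y=.3824;g=np.array([.5053,-.3191])+.005*np.array([np.cos(y),np.sin(y)]);print(g)
E
python3 go.py 0.5099 -0.3172 0.2 3.524
```

```text
[ 0.50993886 -0.31723426]
tcp [ 0.5041 -0.0482  0.1988] theta -3.0281 zaxis [ 1.e-04 -1.e-04 -1.e+00] joints [-0.25  0.2  -0.21  1.16 -0.   -0.37] F [-1.1 -0.1 -0.7] T [-0.   -0.03 -0.04] gap 0.08549116324307147 t 11.575
shift shares [ 0.2057 -2.2331 -0.0095]
turn z share -0.0856
```

Emit:
drive_tool(
  series=[
    [[0.0171, -0.1861, 0, 0, 0, 0], [0.0171, -0.1861, 0, 0, 0, 0], [0.0171, -0.1861, 0, 0, 0, 0], [0.0171, -0.1861, 0, 0, 0, 0], [0.0171, -0.1861, 0, 0, 0, 0], [0.0171, -0.1861, 0, 0, 0, 0], [0.0171, -0.1861, 0, 0, 0, 0], [0.0171, -0.1861, 0, 0, 0, 0], [0.0171, -0.1861, 0, 0, 0, 0], [0.0171, -0.1861, 0, 0, 0, 0], [0.0171, -0.1861, 0, 0, 0, 0], [0.0171, -0.1861, 0, 0, 0, 0], [0, 0, 0, 0, 0, -0.0285], [0, 0, 0, 0, 0, -0.0285], [0, 0, 0, 0, 0, -0.0286], [0, 0, 0, 0, 0, 0], [0, 0, 0, 0, 0, 0], [0, 0, 0, 0, 0, 0]],
  ],
)

```text
clock: 13.82
tcp_pos: [0.5101, -0.3174, 0.1989]
orientation: [0.0, -0.19, 0.982, -0.0]
wrist_force: [-0.6, 1.2, -0.4]
finger_gap: 0.0853
grip_force: 0.0
```

```bash
python3 go.py 0.5099 -0.3172 0.0905 3.524
python3 - <<'E'
from workcell import viewer
import cv2,numpy as np
a=[]
for c,u,v in(("scene",327,173),("top",331,240)):
    im=viewer.read_camera(c); cv2.imwrite(f"pics/{c}1.png",im[:,:,::-1])
    a.append(cv2.resize(im[v-40:v+40,u-40:u+40,::-1],(400,400),interpolation=0))
cv2.imwrite("pics/off.png",np.hstack(a))
E
```

```text
tcp [ 0.5101 -0.3174  0.1989] theta -2.76 zaxis [ 0.e+00 -1.e-04 -1.e+00] joints [-0.69  0.38  0.03  1.22 -0.   -1.07] F [-0.6  1.2 -0.4] T [ 0.01 -0.05  0.01] gap 0.08530282124943502 t 13.825
shift shares [0.0012 0.0024 0.9037]
turn z share -0.0003
```

View pics/off.png

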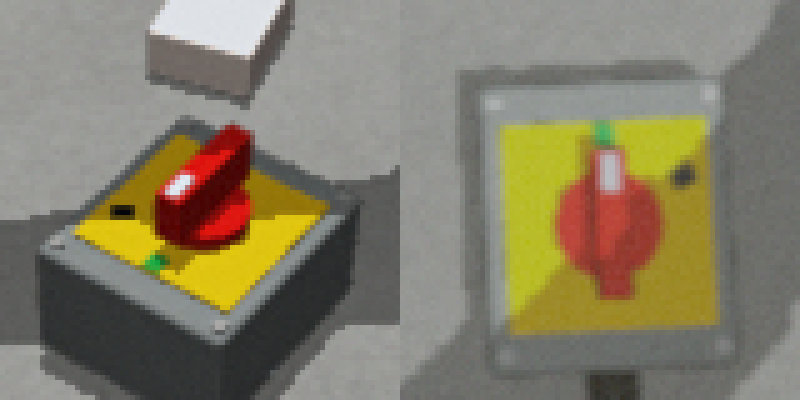

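The handle is off: in the top crop the pointer at (608,172) points at the green mark at (603,133). Next I descend and grip the thermometer.

Emit:
drive_tool(
  series=[
    [[0, 0, 0.2, 0, 0, 0], [0, 0, 0.2, 0, 0, 0], [0, 0, 0.2, 0, 0, 0], [0, 0, 0.12, 0, 0, 0], [0, 0, 0.1, 0, 0, 0], [0, 0, 0.07, 0, 0, 0], [0, 0, 0, 0, 0, 0], [0, 0, 0, 0, 0, 0], [0, 0, 0, 0, 0, 0]],
  ],
)

```text
clock: 15.05
tcp_pos: [0.5105, -0.3176, 0.0928]
orientation: [0.0, -0.19, 0.982, -0.001]
wrist_force: [-0.4, 0.5, 1.1]
finger_gap: 0.0854
grip_force: 0.0
```

Emit:
drive_tool(
  series=[
    [[0, 0, 0, 0, 0, 0], [0, 0, 0, 0, 0, 0], [0, 0, 0, 0, 0, 0], [0, 0, 0, 0, 0, 0], [0, 0, 0, 0, 0, 0], [0, 0, 0, 0, 0, 0], [0, 0, 0, 0, 0, 0], [0, 0, 0, 0, 0, 0]],
  ],
  jaw=-1,
  grip_force=60,
)

```text
clock: 16.05
tcp_pos: [0.5103, -0.3175, 0.0924]
orientation: [0.0, -0.19, 0.982, -0.0]
wrist_force: [-0.2, 0.3, 3.7]
finger_gap: 0.0313
grip_force: 60.8
```

```bash
python3 go.py
```

```text
tcp [ 0.5103 -0.3175  0.0924] theta -2.7593 zaxis [ 6.e-04 -6.e-04 -1.e+00] joints [-0.69  0.44 -0.14  0.99 -0.   -1.07] F [-0.2  0.3  3.7] T [-0.11 -0.    0.02] gap 0.03134567350170326 t 16.05
```

Gripped with a gap of 31 mm. I lift straight up, then turn.

Emit:
drive_tool(
  series=[
    [[0, 0, -0.05, 0, 0, 0], [0, 0, -0.1, 0, 0, 0], [0, 0, -0.2, 0, 0, 0], [0, 0, -0.25, 0, 0, 0], [0, 0, -0.25, 0, 0, 0], [0, 0, -0.2, 0, 0, 0], [0, 0, -0.1, 0, 0, 0], [0, 0, -0.05, 0, 0, 0], [0, 0, 0, 0, 0, 0], [0, 0, 0, 0, 0, 0]],
  ],
)

```text
clock: 17.3
tcp_pos: [0.5097, -0.3169, 0.235]
orientation: [-0.001, -0.19, 0.982, 0.001]
wrist_force: [0.1, 0.9, -2.9]
finger_gap: 0.0313
grip_force: 60.3
```

Emit:
drive_tool(
  series=[
    [[0, 0, 0, 0, 0, -0.015], [0, 0, 0, 0, 0, -0.03], [0, 0, 0, 0, 0, -0.04], [0, 0, 0, 0, 0, -0.04], [0, 0, 0, 0, 0, -0.04], [0, 0, 0, 0, 0, -0.04], [0, 0, 0, 0, 0, -0.04], [0, 0, 0, 0, 0, -0.04], [0, 0, 0, 0, 0, -0.04], [0, 0, 0, 0, 0, -0.04], [0, 0, 0, 0, 0, -0.04], [0, 0, 0, 0, 0, -0.03], [0, 0, 0, 0, 0, -0.006], [0, 0, 0, 0, 0, 0], [0, 0, 0, 0, 0, 0]],
  ],
)

```text
clock: 19.18
tcp_pos: [0.51, -0.3172, 0.2359]
orientation: [0.0, 0.773, -0.634, -0.0]
wrist_force: [-1.2, -0.5, -2.2]
finger_gap: 0.0313
grip_force: 60.3
```

```bash
python3 go.py .6528 .0886 .2356 4.910
```

```text
tcp [ 0.51   -0.3172  0.2359] theta -1.3747 zaxis [-2.e-04  1.e-04 -1.e+00] joints [-0.69  0.37  0.11  1.31 -0.   -2.46] F [-1.2 -0.5 -2.2] T [-0.04  0.01  0.03] gap 0.03126137472434644 t 19.175
shift shares [-3.0852e+00 -1.8258e+00  2.8000e-03]
turn z share -0.0005
```

Emit:
drive_tool(
  series=[
    [[-0.1026, -0.0604, 0, 0, 0, 0], [-0.18, -0.1066, 0, 0, 0, 0], [-0.18, -0.1066, 0, 0, 0, 0], [-0.18, -0.1066, 0, 0, 0, 0], [-0.18, -0.1066, 0, 0, 0, 0], [-0.18, -0.1066, 0, 0, 0, 0], [-0.18, -0.1066, 0, 0, 0, 0], [-0.18, -0.1066, 0, 0, 0, 0], [-0.18, -0.1066, 0, 0, 0, 0], [-0.18, -0.1066, 0, 0, 0, 0], [-0.18, -0.1066, 0, 0, 0, 0], [-0.18, -0.1066, 0, 0, 0, 0], [-0.18, -0.1066, 0, 0, 0, 0], [-0.18, -0.1066, 0, 0, 0, 0], [-0.18, -0.1066, 0, 0, 0, 0], [-0.18, -0.1066, 0, 0, 0, 0], [-0.18, -0.1066, 0, 0, 0, 0], [-0.1026, -0.0604, 0, 0, 0, 0], [0, 0, 0, 0, 0, 0], [0, 0, 0, 0, 0, 0]],
  ],
)

```text
clock: 21.68
tcp_pos: [0.6524, 0.0882, 0.236]
orientation: [0.0, 0.773, -0.634, 0.0]
wrist_force: [0.4, -0.7, -2.6]
finger_gap: 0.031
grip_force: 60.3
```

```bash
python3 go.py .6528 .0886 .2356 4.910;  python3 - <<'E'
from fit import *
from workcell import models
import cv2,numpy as np
a=[]
p=[.6538,.0837,.2232,1.7686]
for c,(u,v) in(("scene",(390,200)),("top",(240,190))):
    im=viewer.read_camera(c)[:,:,::-1].copy(); cv2.imwrite(f"pics/{c}2.png",im)
    S=models.silhouettes("lens",c);print(c,[(round(d["score"],2),np.round(d["location"]).tolist()) for d in S][:2],"expected lens px",proj(c,place(np.array([[.1095,0,-.0325]]),p)).round(1))
    z=5;w=40 if 0 else 75
    k=cv2.resize(im[v-w:v+w,u-w:u+w],None,fx=2.6,fy=2.6,interpolation=0)
    for P in(box(-.070,.065,-.016,.016,0,.034),):
        h=(cv2.convexHull(proj(c,place(P,p)).astype(np.float32))-np.array([u-w,v-w])+.5)*2.6
        cv2.polylines(k,[h.astype(np.int32)],True,(255,255,0),1)
    L=np.array([[.1095,0,-.0325],[.1095+.0707,0,-.0325-.0707]]);q=((proj(c,place(L,p))-[u-w,v-w]+.5)*2.6).astype(int)
    cv2.line(k,q[0].tolist(),q[1].tolist(),(255,0,255),1);a.append(k)
cv2.imwrite("pics/aim.png",np.hstack(a))
E
```

```text
tcp [0.6524 0.0882 0.236 ] theta -1.3743 zaxis [-3.e-04 -5.e-04 -1.e+00] joints [ 0.01  0.48  0.28  1.37 -0.   -1.75] F [ 0.4 -0.7 -2.6] T [ 0.02 -0.03  0.02] gap 0.0309846641770812 t 21.675
shift shares [-0.0027 -0.0039  0.0036]
turn z share -0.0004
scene [(0.59, [375.0, 211.0]), (0.37, [256.0, 152.0])] expected lens px [[382.9 220.1]]
top [(0.26, [331.0, 247.0])] expected lens px [[225.5 183.2]]
```

View pics/aim.png

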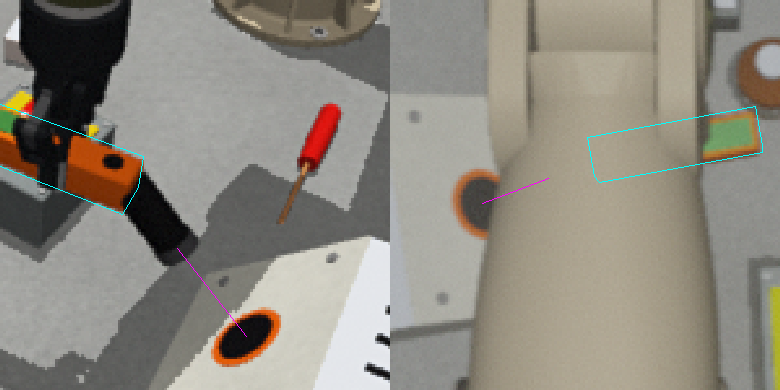

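The aim is good. In the scene view the predicted line leaves the lens at (178,248) and ends in the middle of the patch at (246,336). The block outline matches in both views. I hold here for about 3 s.

Emit:
drive_tool(
  series=[
    [[-0.003, -0.004, 0.003, 0, 0, 0], [0, 0, 0, 0, 0, 0], [0, 0, 0, 0, 0, 0], [0, 0, 0, 0, 0, 0], [0, 0, 0, 0, 0, 0], [0, 0, 0, 0, 0, 0], [0, 0, 0, 0, 0, 0], [0, 0, 0, 0, 0, 0], [0, 0, 0, 0, 0, 0], [0, 0, 0, 0, 0, 0], [0, 0, 0, 0, 0, 0], [0, 0, 0, 0, 0, 0], [0, 0, 0, 0, 0, 0], [0, 0, 0, 0, 0, 0], [0, 0, 0, 0, 0, 0], [0, 0, 0, 0, 0, 0], [0, 0, 0, 0, 0, 0], [0, 0, 0, 0, 0, 0], [0, 0, 0, 0, 0, 0], [0, 0, 0, 0, 0, 0]],
  ],
)

```text
clock: 24.38
tcp_pos: [0.653, 0.0891, 0.2357]
orientation: [0.0, 0.773, -0.634, 0.0]
wrist_force: [0.3, -0.1, -2.1]
finger_gap: 0.0312
grip_force: 60.3
```

Emit:
drive_tool(
  series=[
    [[0, 0, 0, 0, 0, 0], [0, 0, 0, 0, 0, 0], [0, 0, 0, 0, 0, 0], [0, 0, 0, 0, 0, 0], [0, 0, 0, 0, 0, 0], [0, 0, 0, 0, 0, 0]],
  ],
)

```text
clock: 25.12
tcp_pos: [0.653, 0.0892, 0.2358]
orientation: [0.0, 0.773, -0.634, 0.0]
wrist_force: [0.3, 1.0, -1.8]
finger_gap: 0.0313
grip_force: 60.3
```

```bash
python3 go.py .5103 -.3175 .236 3.5239
```

```text
tcp [0.653  0.0892 0.2358] theta -1.3738 zaxis [ 0.e+00 -1.e-04 -1.e+00] joints [ 0.01  0.48  0.29  1.37 -0.   -1.75] F [ 0.3  1.  -1.8] T [-0.02  0.04 -0.03] gap 0.031301774906109456 t 25.125
shift shares [ 3.0905e+00  1.8292e+00 -1.9000e-03]
turn z share 0.441
```

Next I move back over the rest and turn back.

Emit:
drive_tool(
  series=[
    [[0.1052, 0.0618, 0, 0, 0, 0], [0.18, 0.1066, 0, 0, 0, 0], [0.18, 0.1066, 0, 0, 0, 0], [0.18, 0.1066, 0, 0, 0, 0], [0.18, 0.1066, 0, 0, 0, 0], [0.18, 0.1066, 0, 0, 0, 0], [0.18, 0.1066, 0, 0, 0, 0], [0.18, 0.1066, 0, 0, 0, 0], [0.18, 0.1066, 0, 0, 0, 0], [0.18, 0.1066, 0, 0, 0, 0], [0.18, 0.1066, 0, 0, 0, 0], [0.18, 0.1066, 0, 0, 0, 0], [0.18, 0.1066, 0, 0, 0, 0], [0.18, 0.1066, 0, 0, 0, 0], [0.18, 0.1066, 0, 0, 0, 0], [0.18, 0.1066, 0, 0, 0, 0], [0.18, 0.1066, 0, 0, 0, 0], [0.1052, 0.0618, 0, 0, 0, 0]],
  ],
)

```text
clock: 27.38
tcp_pos: [0.5086, -0.3195, 0.2359]
orientation: [0.0, 0.772, -0.635, 0.0]
wrist_force: [-0.8, -0.0, -2.3]
finger_gap: 0.0311
grip_force: 60.3
```

Emit:
drive_tool(
  series=[
    [[0, 0, 0, 0, 0, 0.015], [0, 0, 0, 0, 0, 0.03], [0, 0, 0, 0, 0, 0.04], [0, 0, 0, 0, 0, 0.04], [0, 0, 0, 0, 0, 0.04], [0, 0, 0, 0, 0, 0.04], [0, 0, 0, 0, 0, 0.04], [0, 0, 0, 0, 0, 0.04], [0, 0, 0, 0, 0, 0.04], [0, 0, 0, 0, 0, 0.04], [0, 0, 0, 0, 0, 0.04], [0, 0, 0, 0, 0, 0.03], [0, 0, 0, 0, 0, 0.006], [0, 0, 0, 0, 0, 0], [0, 0, 0, 0, 0, 0], [0, 0, 0, 0, 0, 0]],
  ],
)

```text
clock: 29.38
tcp_pos: [0.5103, -0.3175, 0.2358]
orientation: [-0.0, -0.19, 0.982, -0.0]
wrist_force: [0.5, 0.2, -2.6]
finger_gap: 0.0311
grip_force: 60.1
```

```bash
python3 go.py .5103 -.3175 .0928 3.5239
```

```text
tcp [ 0.5103 -0.3175  0.2358] theta -2.7587 zaxis [-0. -0. -1.] joints [-0.69  0.37  0.11  1.31 -0.   -1.07] F [ 0.5  0.2 -2.6] T [ 0.    0.02 -0.02] gap 0.03111578057641905 t 29.375
shift shares [-3.0000e-04 -3.0000e-04  1.1914e+00]
turn z share 0.0002
```

Emit:
drive_tool(
  series=[
    [[0, 0, 0.1, 0, 0, 0], [0, 0, 0.2, 0, 0, 0], [0, 0, 0.25, 0, 0, 0], [0, 0, 0.2, 0, 0, 0], [0, 0, 0.15, 0, 0, 0], [0, 0, 0.1, 0, 0, 0], [0, 0, 0.07, 0, 0, 0], [0, 0, 0.05, 0, 0, 0], [0, 0, 0.04, 0, 0, 0], [0, 0, 0.03, 0, 0, 0], [0, 0, 0, 0, 0, 0], [0, 0, 0, 0, 0, 0], [0, 0, 0, 0, 0, 0]],
  ],
)

```text
clock: 31.0
tcp_pos: [0.5104, -0.3176, 0.0933]
orientation: [0.0, -0.19, 0.982, -0.0]
wrist_force: [-0.4, -0.3, -3.7]
finger_gap: 0.031
grip_force: 60.3
```

```bash
python3 go.py .5103 -.3175 .0924 3.5239
```

```text
tcp [ 0.5104 -0.3176  0.0933] theta -2.7592 zaxis [ 4.e-04 -4.e-04 -1.e+00] joints [-0.69  0.44 -0.14  0.99 -0.   -1.07] F [-0.4 -0.3 -3.7] T [0.06 0.01 0.02] gap 0.031049465433485718 t 31.0
shift shares [0.0008 0.0012 0.0073]
turn z share 0.0
```

Still carrying its weight; lower 1 mm more, then release slowly.

Emit:
drive_tool(
  series=[
    [[0, 0, 0.005, 0, 0, 0], [0, 0, 0.005, 0, 0, 0], [0, 0, 0, 0, 0, 0], [0, 0, 0, 0, 0, 0]],
  ],
)

```text
clock: 31.5
tcp_pos: [0.5104, -0.3176, 0.0924]
orientation: [0.0, -0.19, 0.982, -0.0]
wrist_force: [-2.4, 1.0, 5.7]
finger_gap: 0.0314
grip_force: 61.1
```

Emit:
drive_tool(
  series=[
    [[0, 0, 0, 0, 0, 0], [0, 0, 0, 0, 0, 0], [0, 0, 0, 0, 0, 0], [0, 0, 0, 0, 0, 0], [0, 0, 0, 0, 0, 0], [0, 0, 0, 0, 0, 0], [0, 0, 0, 0, 0, 0], [0, 0, -0.1, 0, 0, 0], [0, 0, -0.2, 0, 0, 0], [0, 0, -0.25, 0, 0, 0], [0, 0, -0.25, 0, 0, 0], [0, 0, -0.25, 0, 0, 0], [0, 0, 0, 0, 0, 0]],
  ],
  jaw=1,
)

```text
clock: 33.12
tcp_pos: [0.5117, -0.3186, 0.2216]
orientation: [0.002, -0.19, 0.982, -0.003]
wrist_force: [1.0, 1.1, -1.0]
finger_gap: 0.0856
grip_force: 0.0
```

Emit:
drive_tool(
  series=[
    [[0.15, -0.2, -0.1, 0, 0, 0], [0.15, -0.25, 0, 0, 0, 0], [0.15, -0.25, 0, 0, 0, 0], [0.15, -0.25, 0, 0, 0, 0], [0.15, -0.25, 0, 0, 0, 0], [0, 0, 0, 0, 0, 0], [0, 0, 0, 0, 0, 0], [0, 0, 0, 0, 0, 0]],
  ],
)

```text
clock: 34.12
tcp_pos: [0.4808, -0.4834, 0.2298]
orientation: [-0.0, -0.191, 0.982, 0.0]
wrist_force: [0.2, 0.3, 0.2]
finger_gap: 0.0854
grip_force: 0.0
```

```bash
python3 go.py
python3 - <<'E'
from workcell import viewer
import cv2,numpy as np
a=[]
for c,(u,v) in(("scene",(290,180)),("top",(390,205))):
    im=viewer.read_camera(c)[:,:,::-1]
    a.append(cv2.resize(im[v-100:v+100,u-100:u+100],(400,400),interpolation=3)); cv2.imwrite(f"pics/{c}3.png",im)
    o=cv2.imread(f"pics/{c}0.png");
cv2.imwrite("pics/end.png",np.hstack(a))
E
```

```text
tcp [ 0.4808 -0.4834  0.2298] theta -2.758 zaxis [-2.e-04  5.e-04 -1.e+00] joints [-0.91  0.54  0.35  1.39  0.   -1.29] F [0.2 0.3 0.2] T [ 0.06 -0.   -0.04] gap 0.08539963555749003 t 34.125
```

View pics/end.png

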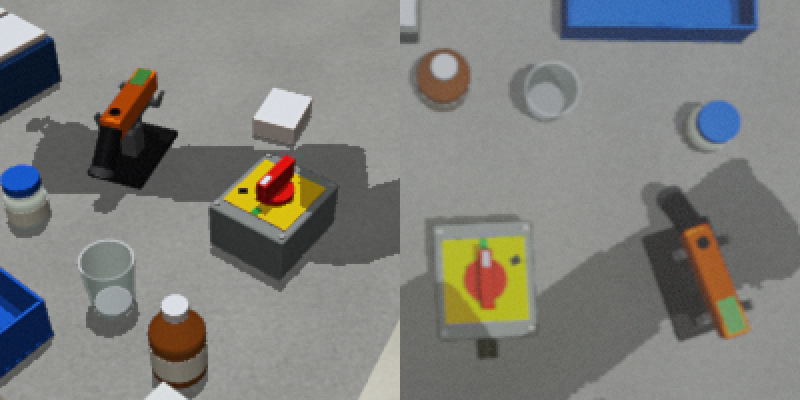

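The thermometer is upright in its rest, at (130,100) in the scene crop and (715,280) in the top crop. The handle points at the green mark and the glassware has not moved.

```bash
python3 -c "
from workcell import order
print(order.hand_in())"
```

```text
the job is handed in; nothing more can be done
None
```

The job is done and handed in at about 34 s: lamp isolator turned to off, thermometer held on the patch for about 3.5 s and laid back upright in its rest, with the lamp and glassware untouched.

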